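# Load the reagent carousel

### The job

Throw the foam shipping block that lies in the carousel's loading gate into the grey waste bin, and turn the carousel until its empty bay clicks home in the detent at the gate. Only then bring the reagent pack from under the low riser, keeping it upright, and set it fully down in that bay between the rails with its narrow nose against the hub. Leave everything else on the bench where it stands.

Things in the scene. Friction and masses are not known exactly. Their poses are not given: they have to be found in the camera images.
- carousel: Fixed round white housing, 440 across, 40 high; origin on the bench under its centre, z up. Loading gate on its -x side: a grey apron 150 wide (y), 30 high, reaching to x = -325, between two upright fins (14 x 12, 85 high) at x = -226, y = +-88. On it turns a turntable with four radial bays 90 deg apart: three hold packs (fixed) like the loose one, one is empty.
- turntable (a joint): Angle of the turntable (rad), counter-clockwise from above positive. At 0 the empty bay faces the gate (the housing's -x), held by a sprung detent; there is a detent every 90 deg, about 4 N to overcome at the posts, pulling in from about 3 deg. The empty bay starts 35 to 98 deg counter-clockwise from the gate.
- hub (a point): Centre of the turntable at deck height, 52 above the bench. The aluminium deck is 430 across; the round white hub in its middle is 110 across and rises 125 above the deck.
- post (a point): One of the four round steel finger posts by which the turntable is turned, 18 across, 55 high above the deck; the point is its middle at deck height. It stands 170 from the turntable's axis, 45 deg clockwise (from above) of the empty bay; the others follow every 90 deg, midway between the bays.
- bay_nose (a point): Point on the deck in the empty bay, 61 from the turntable's axis, where the middle of the pack's nose end belongs. The bay is marked by grey rails 14 high, with 3 of play on each side of the pack; z is up.
- bay_tail (a point): Point on the deck in the empty bay, 211 from the axis, where the middle of the pack's tail end belongs.
- pack: Loose white plastic reagent pack, 150 long, 60 high plus two black screw caps 10 high, 0.26 kg, bottle-shaped from above: a nose 30 wide and 60 long at its -x end, then a body 52 wide and 90 long to its +x end (tail). Origin: middle of its length, on its underside; x from nose to tail, z up. It stands under the riser, its nose end 56 to 66 out of the front.
- pack_nose (a point): Middle of the pack's nose end, on its underside.
- pack_tail (a point): Middle of the pack's tail end, on its underside.
- rack: Fixed low riser over the bench: a grey board 200 deep (x) x 300 wide (y) x 16 thick, its underside 85 above the bench, on steel legs 16 square at its corners and a back plate at +x. Origin on the bench under its centre; open front on its -x side.
- block: Foam shipping block, 62 (x) x 44 (y) x 52 high, off-white, light; origin at the centre of its underside. It lies on the gate's apron.
- bin: Fixed grey open waste bin, 140 x 140, 110 high, walls 5; origin at the centre of its underside.
- reagent_bottle: Bystander, to be left alone: amber glass bottle, 60 across, 150 high; origin at the centre of its underside.
- pen_cup: Bystander, to be left alone: black open cup, 72 across, 90 high; origin at the centre of its underside.
- stain_jar: Bystander, to be left alone: clear glass jar, 68 across, 100 high; origin at the centre of its underside.
- slide_box: Bystander, to be left alone: flat cardboard box, 100 (x) x 65 (y) x 35 high; origin at the centre of its underside.
- dropper_jar: Bystander, to be left alone: small amber jar, 48 across, 70 high, standing in front of the riser beside the pack; origin at the centre of its underside.
- tip_box: Bystander, to be left alone: open divided white tray, 120 (x) x 85 (y) x 50 high, on top of the riser; origin at the centre of its underside.
- slide_tray: Bystander, to be left alone: flat steel tray, 200 (x) x 120 (y) x 16 high; origin at the centre of its underside.
Not all that is in view belongs to the job. Leave any blue look-alike of the block alone.

How it is judged:
By the outcome, as a careful person would: the job done as asked, in the order asked, and still so for the second after the job is handed in, with the robot touching nothing.
It also fails if it takes over 72 s, if anything falls off the work surface, if the arm or the gripper's body presses on something with over 40 N, if the wrist force passes 120 N, or if a joint passes its speed limit or range.

### The arm

A 6-joint arm with a two-finger parallel gripper is mounted at the origin on the work surface. World frame = base frame: x ahead of the robot, y to its left, z up, the work surface at z = 0. Lengths are in mm, angles in rad, forces in N, time in s.
With the tool pointing down it reaches from about 300 to 775 mm from the base axis. Payload 14.6 kg.
Tool frame: the origin (TCP) lies midway between the tips of the shut fingers; the grasp point (between the pads) lies 19 mm behind it; z points along the fingers, y is the line along which they close (so a half turn about z gives the same grasp; the last joint's range is limited). The gripper opens to 85 mm and grips with 20 to 120 N. Pads are 22 mm wide; open, the fingers measure 114 mm over their backs; the gripper's body (76 mm by 85 mm) begins 54 mm behind the grasp point. The pads swing forward as they close: fully open they stand 13 mm farther back than shut.
Start: joints at [-1.35, 0.3, 1.521, -0, 1.321, -0.067], TCP at [156.107, -527.371, 231.281] pointing down, gripper open.
Joint ranges: [-3.03, 3.03], [-0.79, 2.21], [0.23, 2.52], [-1.04, 4.18], [0, 3.07], [-2.55, 2.55]. Speed limits (rad/s): [2.22, 2.22, 2.57, 3.14, 3.14, 3.14].

### API

Orientations are given as [roll, pitch, yaw] about the fixed x, y, z axes, in that order (R = Rz(yaw) Ry(pitch) Rx(roll)).
In Python, from plant import readout, eyes, order gives the robot as it stands. The module is installed in compiled form; this text tells all that it offers.
- The arm moves only by the tool play_rows, never from a script. Its argument "targets" is a list that holds one entry, the list of rows, each a list of 4 numbers: the shift along the tool's x, y, z in cm, then the turn about the tool's z in rad. A call has 1 to 8 rows; each row is the pose to reach, as a shift and turn from the pose commanded when the call began, along the tool's axes at that moment; what a row does not reach only later rows make up. A row lasts 1/8 s, in which the tool goes at most 62.5 mm and 10.7 degrees, less where a joint would pass 70% of its speed; a pose out of reach is approached as far as the arm can. A call with a gripper value outside its range is refused whole. "jaw" is the opening, from -1 (shut) to 1 (fully open), set as the call begins (left out, the last holds). The fingers move at their own pace and stop on an object; "force" is the grip in N (left out, the last holds). Time passes only in rows, so rows that repeat a pose let the fingers close. It gives the time, the measured TCP pose, the force, the opening and the grip force at its end, in the units of the state.
- readout.read_state(): the state, without advancing time (a new reading comes with each control period).
- eyes.get_image(name): name is "side" or "top" or "wrist"; returns the picture (384x512x3 uint8, red, green, blue); there is no depth.
- eyes.camera_params(name): a dict with "mtx" (3x3 intrinsics, pixels), "dist_coeffs" ([k1, k2, p1, p2, k3] as OpenCV has them; the pictures are not rectified), "world_to_cam" (4x4, takes a point from world to camera coordinates). Camera axes: x right, y up, looking along -z (the intrinsics and any distortion apply to the point x, -y, -z); pixel columns grow to the right and rows downward; lengths in mm; the calibration is good to about 2 mm. A picture is of the moment at which its call begins: read the wrist's pose just before it. camera_params takes no time and is no camera call; for the wrist camera it gives the pose at the moment of the call.
- order.finish_job(): hands the job in; it is judged then, once.
The state is a dict: "clock": time; "joints": joint angles; "qd": joint speeds; "joint_efforts": joint torques, N m; "tool_pos": TCP position; "tcp_rot": TCP orientation; "wrist_force": force on the tool from outside, world axes, zero at the start; "wrist_torque": the same for the moment, N m; "finger_gap": opening from 0.0 (shut) to 1.0 (fully open); "gripper_force": force on a finger pad.
Only numpy, scipy, OpenCV 4.12 (cv2) and the standard library are available. Lean on these libraries where they do the work, as an engineer would, in place of code of your own. Each camera call takes 0.05 s, during which the arm holds its last target. There are 200 camera calls.

## Working session

There is one attempt and no reset: what is moved stays moved. The work goes in short steps, Python scripts to look and compute and a tool call to move; the robot and the scene stay as the last step left them, time stands still between calls to the robot, and variables do not carry over. Pictures are saved under pics/ and viewed, at most 10 in all, crops included, and the job is handed in when it is done.

Besides the shell and the picture viewer there is one more tool, called as name([rows], argument=value, ...), one row to a line, values as JSON. play_rows: Moves the arm, as the interface text tells. Its arguments: {"type":"object","properties":{"targets":{"type":"array"},"jaw":{"type":"number"},"force":{"type":"number"}},"required":["targets"]}

```bash
mkdir -p pics; cat > h.py <<'E'
import numpy as np, cv2
from plant import readout, eyes, order
def cam(n): 
    p=eyes.camera_params(n); return np.array(p["mtx"],float),np.array(p["dist_coeffs"],float),np.array(p["world_to_cam"],float)
def ray(c,uv):
    K,d,T=c; q=cv2.undistortPoints(np.array(uv,float).reshape(-1,1,2),K,d)[:,0]
    v=np.c_[q[:,0],-q[:,1],-np.ones(len(q))]@T[:3,:3]; return -T[:3,:3].T@T[:3,3],v
def onz(c,uv,z):
    o,v=ray(c,uv); return o+v*((z-o[2])/v[:,2])[:,None]
def proj(c,P):
    K,d,T=c; P=np.atleast_2d(np.array(P,float)); X=P@T[:3,:3].T+T[:3,3]; X=X*[1,-1,-1]
    return cv2.projectPoints(X.reshape(-1,1,3),np.zeros(3),np.zeros(3),K,d)[0][:,0]
def save(f,im,s=1): cv2.imwrite("pics/"+f,cv2.resize(im[:,:,::-1],None,fx=s,fy=s,interpolation=cv2.INTER_CUBIC))
E
python3 - <<'E'
from h import *
a=eyes.get_image("top");b=eyes.get_image("side")
np.save("top.npy",a);np.save("side.npy",b)
save("top0.png",a,1.5);save("side0.png",b,1.5)
for n in("top","side"):
    c=cam(n);print(n,ray(c,[[256,192]]),onz(c,[[0,0],[511,0],[511,383],[0,383]],0).round())
print(readout.read_state())
E
```

```text
top (array([ 422.1546564 ,    4.37201515, 1545.99825634]), array([[ 0.05499017,  0.01934315, -0.99833805]])) [[ 1387.  1172.     0.]
 [ 1339. -1102.     0.]
 [ -307. -1020.     0.]
 [ -289.  1132.     0.]]
side (array([ 152.0623994 ,  884.24131944, 1212.73718135]), array([[ 0.25238915, -0.59474096, -0.76335549]])) [[ 2734.  -904.     0.]
 [ -351. -2297.     0.]
 [ -391.   304.     0.]
 [  935.   869.     0.]]
{'clock': 0.1, 'joints': array([-1.34960214e+00,  3.00429484e-01,  1.52151316e+00,  1.06368219e-05,
        1.32068946e+00, -6.66022877e-02]), 'qd': array([-0.00057407, -0.00141809, -0.00204524, -0.00057768,  0.00025385,
       -0.00031376]), 'joint_efforts': array([ 2.51212776e-03, -5.44374919e+01, -3.62371194e+01, -3.13813769e-05,
        3.02725377e-03,  1.98725473e-05]), 'tool_pos': array([ 156.0655311 , -527.18028653,  230.77287149]), 'tcp_rot': array([-3.14055619e+00, -7.94592588e-05,  2.87793794e-01]), 'wrist_force': array([0.3096356 , 0.08741783, 0.63647014]), 'wrist_torque': array([ 0.00035842, -0.03627797,  0.02624699]), 'gripper_force': 0.0, 'finger_gap': 1.0020014573240166}
```

View pics/top0.png

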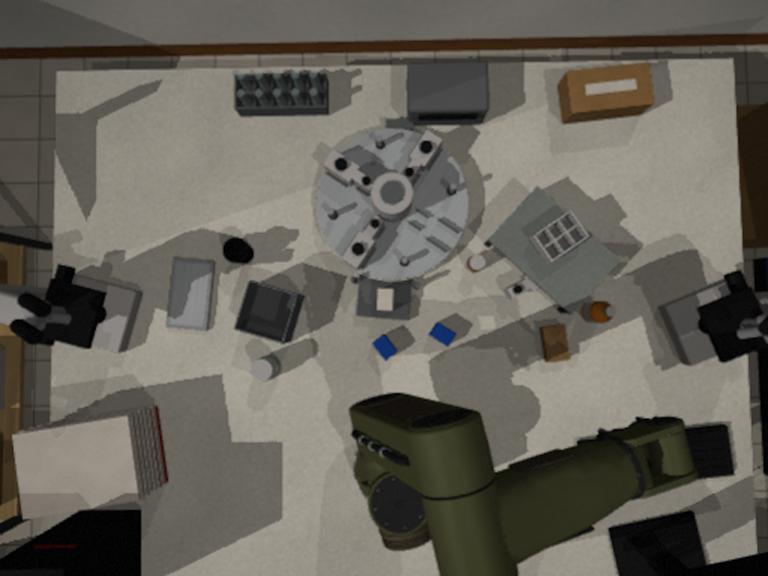

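View pics/side0.png

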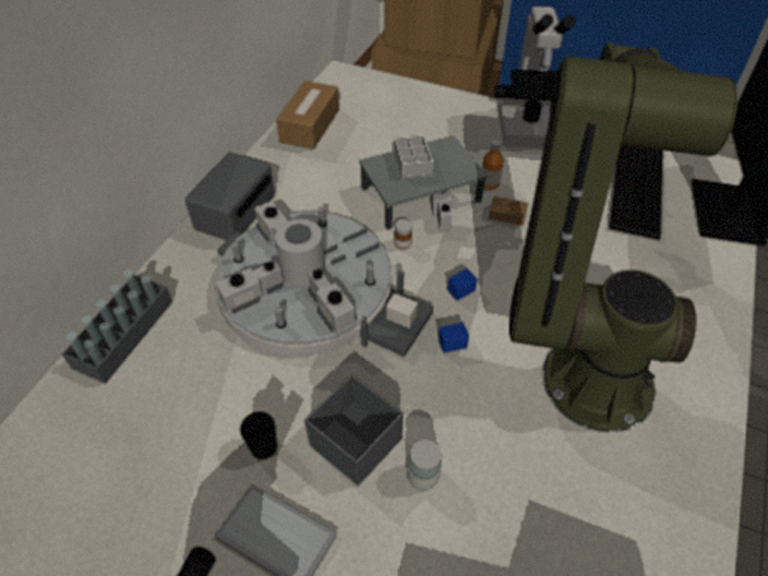

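The top view shows the gate below the hub (392,193) with the off-white block at (385,300). The empty bay is at lower right, (440,235), and the pack nose is at (517,288). The open bin is at (270,310). There are two blue look-alikes at (385,346) and (443,334), to be left alone; the off-white one on the apron is the block. The side view agrees: block at (402,308) and pack nose at (445,210). I'll enlarge to confirm.

```bash
python3 - <<'E'
from h import *
a=np.load("top.npy")[75:225,200:430]
b=cv2.convertScaleAbs(a,alpha=1.3,beta=0)
save("crop1.png",b,3.4)
t=np.load("top.npy").astype(int);s=np.load("side.npy").astype(int)
c=cam("top")
def blobs(im,x0,y0,x1,y1,th,lo=3):
    g=im[y0:y1,x0:x1].min(2); n,l,st,ce=cv2.connectedComponentsWithStats((g>th).astype(np.uint8))
    for i in range(1,n):
        if st[i,4]>lo: print(th,(ce[i]+[x0,y0]).round(1),st[i],cv2.minAreaRect(np.argwhere(l==i)[:,::-1].astype(np.float32)+[x0,y0]))
print("block");[blobs(t,235,180,285,220,h,8) for h in(140,165)]
print("nose");[blobs(t,330,165,365,205,h,5) for h in(150,175)]
# coarse positions
for n,uv,z in [("hub",(261.3,128.7),177),("block",(256.7,200),82),("bin",(180,207),55),("nose",(344,192),60),("tail",(344,192),60)]:
    print(n,onz(c,[uv],z).round(1))
E
```

```text
blockTraceback (most recent call last):
  File "<stdin>", line 11, in <module>
  File "<stdin>", line 10, in blobs
cv2.error: OpenCV(4.12.0) /io/opencv/modules/imgproc/src/convhull.cpp:143: error: (-215:Assertion failed) total >= 0 && (depth == CV_32F || depth == CV_32S) in function 'convexHull'
```

View pics/crop1.png

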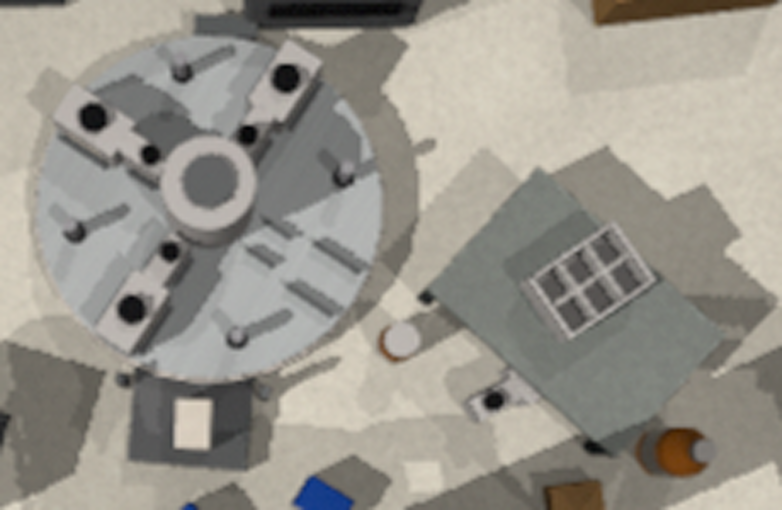

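The crop confirms it: off-white block on the grey apron at (194,423); blue ones at (323,495) and (190,507) are the decoys. Hub top is at (209,181) and the posts are at (183,70), (345,172), (236,335) and (74,229). The empty bay rails are at (265,255), (340,253) and (313,296). The pack nose cap is at (494,400), and the riser front edge runs (428,287) to (590,445).

```bash
python3 - <<'E'
from h import *
c=cam("top")
f=lambda pts,z:onz(c,[((u+.5)/3.4+199.5,(v+.5)/3.4+74.5) for u,v in pts],z)
hub=f([(209,181)],177)[0];P=f([(182,71),(344,174),(236,335),(74,230)],107)
print("hub",hub.round(1),"posts mean",P.mean(0).round(1));C=P.mean(0)
print("posts r,ang",np.hypot(*(P-C)[:,:2].T).round(),np.degrees(np.arctan2((P-C)[:,1],(P-C)[:,0])).round(1), P.round())
ap=f([(130,461),(248,468)],30);d=ap[1]-ap[0];print("apron front",ap.round(),"len",np.linalg.norm(d),"gate dir",np.degrees(np.arctan2(*( (ap.mean(0)-hub)[[1,0]]))),"edge normal",np.degrees(np.arctan2(d[1],d[0]))-90, np.linalg.norm((ap.mean(0)-hub)[:2]))
b=f([(176,398),(212,400),(210,450),(174,447)],82);print("block",b.mean(0).round(1),np.linalg.norm(b[1]-b[0]),np.linalg.norm(b[2]-b[1]),"ang",np.degrees(np.arctan2(*((b[1]-b[2])[[1,0]]))))
r=f([(428,287),(540,168),(722,330)],101);print("rack",r.round(),np.linalg.norm(r[1]-r[0]),np.linalg.norm(r[2]-r[1]),"x dir",np.degrees(np.arctan2(*((r[1]-r[0])[[1,0]]))),"centre",((r[0]+r[2])/2).round(1))
print("nose cap",f([(494,399)],70).round(1),"nose end",f([(477,408)],60).round(1))
B=[(237,313),(254,283),(304,311),(293,343)]
print("bin",onz(c,[(u/1.5,v/1.5) for u,v in B],110).mean(0).round())
print("jar",f([(403,339)],70),"amber")
E
```

```text
hub [745.8   7.7 177. ] posts mean [736.8   8.3 107. ]
posts r,ang [163. 165. 163. 165.] [  10.7  -79.1 -169.4  100.8] [[ 897.   38.  107.]
 [ 768. -154.  107.]
 [ 577.  -22.  107.]
 [ 706.  170.  107.]]
apron front [[429. 112.  30.]
 [419. -35.  30.]] len 147.30449921477705 gate dir 174.58569822283746 edge normal -184.2037547591887 323.2490242220712
block [472.9  31.5  82. ] 43.50759221308814 60.3168878115758 ang -3.1259515328067313
rack [[ 631. -252.  101.]
 [ 773. -389.  101.]
 [ 574. -599.  101.]] 196.9958107909327 288.6826412416957 x dir -44.172735807066424 centre [ 602.9 -425.2  101. ]
nose cap [[ 498.  -333.8   70. ]] nose end [[ 487.8 -315.1   60. ]]
bin [440. 334. 110.]
jar [[ 572.74805216 -225.29661779   70.        ]] amber
```

play_rows([
  [[5.0,-4.8,0,0.04],[10.8,-10.4,0,0.08],[15.5,-15,0,0.12],[20,-19.3,0,0.16],[24.5,-23.6,0,0.2],[29,-28,0,0.24],[33.5,-32.2,0,0.28],[38,-36.6,0,0.343]],
], jaw=1)

```text
clock: 1.1
tool_pos: [403.6, -90.6, 231.3]
tcp_rot: [3.141, -0.0, -0.057]
wrist_force: [1.6, -1.2, -1.0]
finger_gap: 1.002
gripper_force: 0.0
```

```bash
cat >> h.py <<'E'
def delta(x,y,z,yaw,frm=None):
    s=readout.read_state(); p=np.array(s["tool_pos"]); w=s["tcp_rot"][2]
    if frm is not None: p=np.array(frm[:3],float); w=frm[3]
    d=np.array([x,y,z])-p
    print("at",p.round(1),"yaw",round(w,3),"-> rows cm",[round(v/10,2) for v in (d[0]*np.cos(w)+d[1]*np.sin(w), d[0]*np.sin(w)-d[1]*np.cos(w), -d[2])],"turn",round(w-yaw,3))
E
python3 -c "
from h import *
delta(473,31.5,231,-.055)"
```

```text
at [403.6 -90.6 231.3] yaw -0.057 -> rows cm [np.float64(6.23), np.float64(-12.59), np.float64(0.03)] turn -0.002
```

play_rows([
  [[1,-4,-3,0],[2,-8,-7,0],[3,-11,-10,0],[3,-11,-10,0]],
])

```text
clock: 1.6
tool_pos: [439.8, 17.0, 332.8]
tcp_rot: [-3.141, -0.003, -0.053]
wrist_force: [-0.6, -0.1, -0.2]
finger_gap: 1.0
gripper_force: 0.0
```

```bash
python3 - <<'E'
from h import *
c=cam("wrist");im=eyes.get_image("wrist");np.save("w1.npy",im);import pickle;pickle.dump(c,open("w1.pkl","wb"))
save("w1.png",im,1.5);print(ray(c,[[256,192]]),readout.read_state()["tool_pos"])
print(proj(c,[[472.9,31.5,82],[740,8,177],[577,-22,107]]).round())
E
```

```text
(array([522.29466706,  12.71147902, 475.39401434]), array([[-0.32251538,  0.0155681 , -0.94645313]])) [439.11831884  16.09419842 331.25287216]
[[ 244.  135.]
 [ 248. -165.]
 [ 282.   48.]]
```

View pics/w1.png

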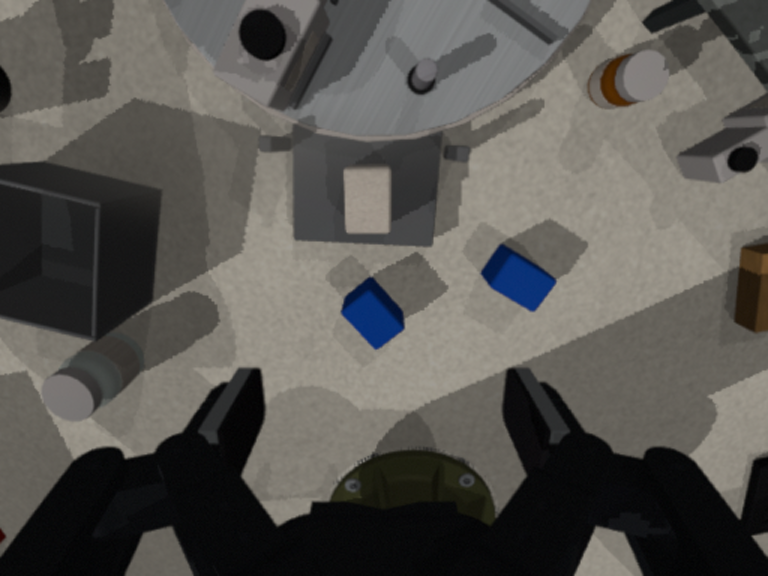

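The wrist view shows the block's top at about (368,200), the apron front corners at (294,239) and (433,245), the post top at (427,67), and the pack nose cap at (742,159).

```bash
python3 - <<'E'
from h import *
import pickle
c=pickle.load(open("w1.pkl","rb"))
f=lambda pts,z:onz(c,[(u/1.5-.2,v/1.5-.2) for u,v in pts],z)
b=f([(344,167),(391,168),(391,232),(345,234)],82);print("block",b.mean(0).round(1),np.linalg.norm(b[1]-b[0]),np.linalg.norm(b[2]-b[1]),"ang",np.degrees(np.arctan2(*((b[1]-b[2])[[1,0]]))))
a=f([(294,239),(433,245)],30);d=a[1]-a[0];print("apron",a.round(),np.linalg.norm(d),"normal",np.degrees(np.arctan2(d[1],d[0]))-90)
n=np.array([-d[1],d[0],0])/np.linalg.norm(d);print("C from apron",(a.mean(0)+n*325).round())
print("post",f([(427,67)],107).round(1),"nosecap",f([(742,159)],70).round(1),"bin",f([(0,178),(100,204),(96,338),(160,188)],110).round())
b=b.mean(0)
delta(b[0],b[1],52,-.06)
E
```

```text
block [474.  30.  82.] 42.387030693243595 58.52547950897037 ang -2.6938975644204124
apron [[432. 114.  30.]
 [417. -35.  30.]] 149.80632479454135 normal -185.54143682896628
C from apron [748.   8.  30.]
post [[580.4 -24.7 107. ]] nosecap [[ 497.2 -330.4   70. ]] bin [[518. 352. 110.]
 [489. 264. 110.]
 [361. 303. 110.]
 [499. 207. 110.]]
at [439.1  16.1 331.3] yaw -0.054 -> rows cm [np.float64(3.41), np.float64(-1.58), np.float64(27.93)] turn 0.006
```

play_rows([
  [[1,-0.5,5,0],[2,-1.0,11,0],[3.4,-1.5,17,0],[3.4,-1.5,23,0],[3.4,-1.5,27,0],[3.4,-1.5,28.9,0],[3.4,-1.5,28.9,0]],
])

```text
clock: 2.52
tool_pos: [472.2, 27.9, 40.5]
tcp_rot: [3.141, 0.004, -0.056]
wrist_force: [1.7, 0.4, -0.1]
finger_gap: 1.0
gripper_force: 0.0
```

play_rows([
  [[0,0,0,0],[0,0,0,0],[0,0,0,0],[0,0,0,0],[0,0,-3,0],[0,0,-8,0],[0,0,-14,0],[0,0,-14,0]],
], jaw=-1, force=25)

```text
clock: 3.52
tool_pos: [475.5, 28.7, 186.8]
tcp_rot: [-3.141, -0.008, -0.055]
wrist_force: [-0.3, -0.3, -0.2]
finger_gap: 0.513
gripper_force: 25.7
```

```bash
python3 - <<'E'
from h import *
t=onz(cam("top"),[(u/1.5,v/1.5) for u,v in [(237,313),(254,283),(304,288),(293,343)]],110);print(t.round())
c=cam("top");a=np.load("top.npy")[180:240,145:215];save("x.png",a,8)
s=eyes.get_image("wrist")
delta(437,330,190,-.055)
E
```

```text
[[440. 428. 110.]
 [520. 382. 110.]
 [504. 247. 110.]
 [358. 278. 110.]]
at [474.4  28.7 184.2] yaw -0.055 -> rows cm [np.float64(-5.4), np.float64(-29.88), np.float64(-0.58)] turn -0.0
```

View pics/x.png

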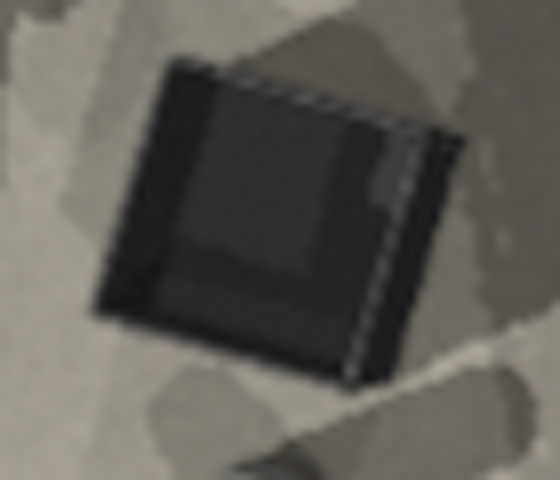

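The bin's rim corners in the crop are (175,62), (420,125), (350,382) and (98,312); the centre is about (261,220). The grip holds (gap 0.51 ≈ 44 mm).

```bash
python3 - <<'E'
from h import *
t=onz(cam("top"),[(u/8+144.6,v/8+179.6) for u,v in [(175,62),(420,125),(350,382),(98,312)]],110);print(t.round(),[np.linalg.norm(t[i]-t[i-1]).round() for i in range(4)])
m=t.mean(0);print(m);delta(m[0],m[1],184,-.055)
E
```

```text
[[525. 393. 110.]
 [492. 270. 110.]
 [363. 306. 110.]
 [400. 432. 110.]] [np.float64(131.0), np.float64(128.0), np.float64(133.0), np.float64(132.0)]
[445.12951442 350.27579735 110.        ]
at [474.4  28.7 184.2] yaw -0.055 -> rows cm [np.float64(-4.7), np.float64(-31.95), np.float64(0.02)] turn -0.0
```

play_rows([
  [[-0.5,-4,-1,0],[-1.5,-10,-1,0],[-2.5,-16,-1,0],[-3.5,-22,-1,0],[-4.2,-27.5,-1,0],[-4.7,-31.5,0,0],[-4.7,-32,2.5,0],[-4.7,-32,7,0]],
])

```text
clock: 4.58
tool_pos: [444.3, 351.6, 111.0]
tcp_rot: [-3.141, -0.001, -0.054]
wrist_force: [0.2, 0.2, -0.5]
finger_gap: 0.512
gripper_force: 25.8
```

play_rows([
  [[0,0,0.3,0],[0,0,0.3,0],[0,0,0.3,0],[0,0,-4,0],[0,0,-10,0],[-5,12,-12,0],[-5,18,-12,0],[-5,22,-12,0]],
], jaw=0.4)

```text
clock: 5.58
tool_pos: [389.2, 172.2, 231.8]
tcp_rot: [-3.141, -0.003, -0.054]
wrist_force: [1.5, -0.7, 0.7]
finger_gap: 0.7
gripper_force: 0.0
```

```bash
python3 - <<'E'
from h import *
a=eyes.get_image("top");np.save("top2.npy",a)
save("top2.png",np.hstack([a[75:235,150:310]]),3.7)
delta(575,-35,230,-.0)
E
```

```text
at [388.3 167.5 231.9] yaw -0.057 -> rows cm [np.float64(19.78), np.float64(19.17), np.float64(0.19)] turn -0.057
```

View pics/top2.png

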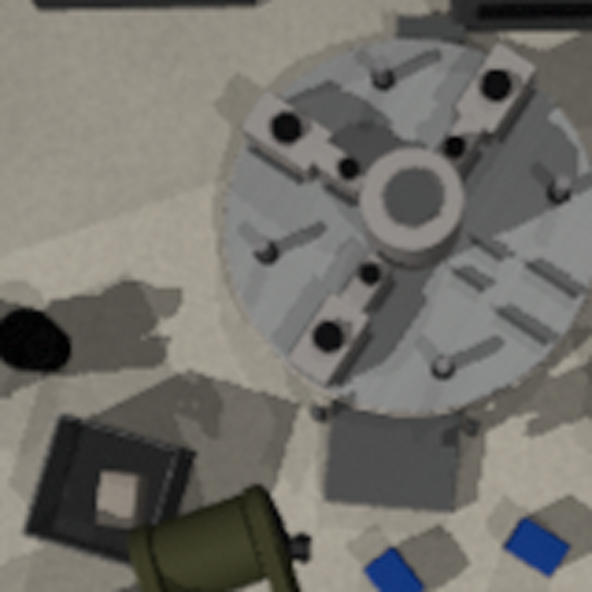

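The block lies in the bin (117,497) and the apron is clear. Next I straddle the post near the gate.

play_rows([
  [[4.5,4,0,-0.05],[9,8,0,-0.1],[13.5,12,0,-0.15],[17.5,15.6,0,-0.2],[20,18,0,-0.249],[20.1,18.1,4,-0.249],[20.1,18.1,9,-0.249],[20.1,18.1,9,-0.249]],
], jaw=-0.15)

```text
clock: 6.62
tool_pos: [579.4, -18.1, 138.4]
tcp_rot: [-3.14, 0.005, 0.194]
wrist_force: [0.6, 0.6, 0.1]
finger_gap: 0.426
gripper_force: 0.0
```

```bash
python3 - <<'E'
from h import *
c=cam("wrist");im=eyes.get_image("wrist");np.save("w2.npy",im);save("w2.png",im,1.5)
print(proj(c,[[579,-24.4,107]])*1.5, readout.read_state()["finger_gap"])
delta(579.1,-24.4,66,.192)
E
```

```text
[[396.66489514 339.35927457]] 0.4243681619677542
at [580.7 -18.1 141.1] yaw 0.194 -> rows cm [np.float64(-0.27), np.float64(0.59), np.float64(7.51)] turn 0.002
```

View pics/w2.png

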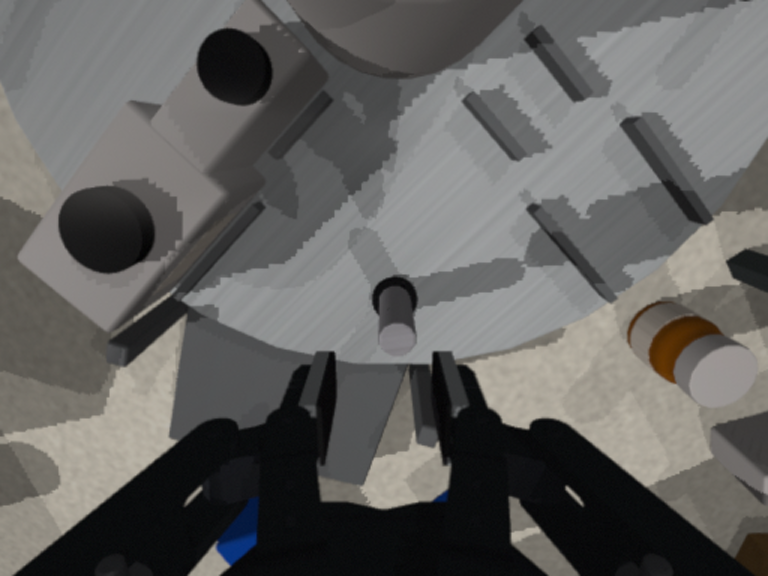

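The post top (397,338) is centred between the fingers, as predicted. Lower and turn.

play_rows([
  [[-0.2,0.6,2,0],[-0.2,0.6,5,0],[-0.2,0.6,7.5,0],[-0.2,0.6,7.5,0]],
])

```text
clock: 7.18
tool_pos: [580.4, -24.4, 66.7]
tcp_rot: [3.141, -0.001, 0.194]
wrist_force: [0.3, -1.1, 0.0]
finger_gap: 0.424
gripper_force: 0.0
```

play_rows([
  [[0.04,-1.19,0,0.07],[0.17,-2.37,0,0.14],[0.37,-3.53,0,0.209],[0.66,-4.69,0,0.279],[1.03,-5.81,0,0.349],[1.47,-6.91,0,0.419],[1.99,-7.98,0,0.489],[2.58,-9.01,0,0.559]],
])

```text
clock: 8.18
tool_pos: [589.4, 69.4, 68.7]
tcp_rot: [-3.14, -0.004, -0.367]
wrist_force: [0.5, -1.4, -1.1]
finger_gap: 0.422
gripper_force: 0.4
```

play_rows([
  [[0.04,-1.19,0,0.07],[0.17,-2.37,0,0.14],[0.37,-3.53,0,0.209],[0.66,-4.69,0,0.279],[0.95,-5.6,0,0.335],[1.2,-6.25,0,0.375],[1.35,-6.65,0,0.4],[1.35,-6.65,0,0.4]],
])

```text
clock: 9.18
tool_pos: [624.8, 126.5, 66.8]
tcp_rot: [-3.14, -0.001, -0.765]
wrist_force: [1.1, -0.2, 0.3]
finger_gap: 0.427
gripper_force: 0.0
```

```bash
python3 - <<'E'
from h import *
s=readout.read_state();print(s["tool_pos"],s["tcp_rot"],s["wrist_force"])
p=s["tool_pos"];print("tool ang about C",np.degrees(np.arctan2(p[1]-8,p[0]-746)),np.hypot(p[1]-8,p[0]-746))
E
```

```text
[624.81090252 126.52230206  66.80274488] [-3.13995195e+00 -1.26678789e-03 -7.64763244e-01] [ 1.07400874 -0.19338334  0.31392575]
tool ang about C 135.6373907102976 169.51204510547453
```

play_rows([
  [[0.0,-0.3,0,0.018],[0.01,-0.6,0,0.035],[0.02,-0.9,0,0.053],[0.04,-1.2,0,0.07],[0.07,-1.5,0,0.09],[0.1,-1.8,0,0.106],[0.13,-2.1,0,0.124],[0.13,-2.1,0,0.124]],
])

```text
clock: 10.18
tool_pos: [641.2, 126.2, 64.5]
tcp_rot: [-3.129, 0.018, -0.864]
wrist_force: [-1.6, -3.5, -1.3]
finger_gap: 0.424
gripper_force: 1.5
```

```bash
python3 - <<'E'
from h import *
s=readout.read_state();p=s["tool_pos"];print("tool ang",np.degrees(np.arctan2(p[1]-8,p[0]-746)))
c=cam("wrist");im=eyes.get_image("wrist");np.save("w3.npy",im)
t=eyes.get_image("top");np.save("top3.npy",t)
h=[[746+170*np.cos(a),8+170*np.sin(a),107] for a in np.radians(129.8+90*np.arange(4))]
print("pred top",proj(cam("top"),h).round(1),"wrist",proj(c,h[:1]).round(1))
A=cv2.resize(t[85:185,200:320],None,fx=4,fy=4,interpolation=cv2.INTER_CUBIC)
B=cv2.resize(im,(480,360))
save("mix.png",np.vstack([A[:,:480][:230],B]))
E
```

```text
tool ang 131.555708140986
pred top [[229.3 159. ]
 [288.5 163.4]
 [292.8 104.9]
 [234.1 100.7]] wrist [[244.2 320. ]]
```

View pics/mix.png

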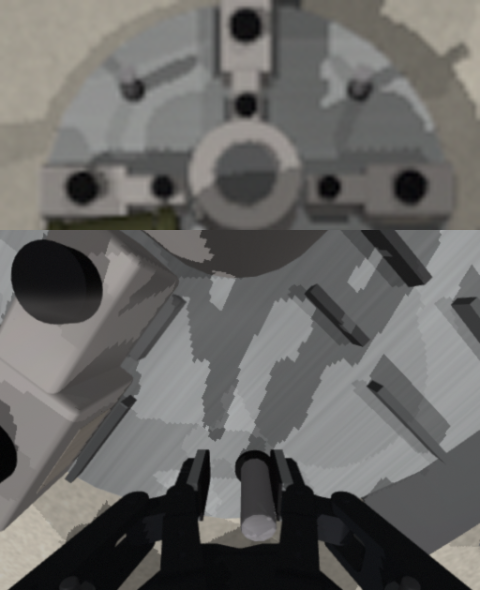

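The turntable has turned: the full bays now lie at (82,187), (409,187) and (246,25). The post touches the trailing (right) finger. It looks a few degrees short, and the tool lags its target, so I'll check.

```bash
python3 - <<'E'
from h import *
for k in range(2):
    s=readout.read_state();print(s["joints"].round(3),s["qd"].round(3),s["tool_pos"].round(1),s["tcp_rot"].round(3),s["wrist_force"].round(1),s["wrist_torque"].round(2)); eyes.get_image("wrist")
print(s["joint_efforts"].round(1))
c=cam("top");q=[(u/4+199.6,v/4+84.6) for u,v in [(82,187),(163,187),(329,187),(409,187),(246,25),(246,105)]]
P=onz(c,q,122);print(P.round())
for i,j in((0,1),(3,2),(4,5),(0,3)): d=P[i]-P[j];print(np.degrees(np.arctan2(d[1],d[0])).round(1))
print(onz(c,[(132/4+199.6,90/4+84.6),(359/4+199.6,90/4+84.6)],107).round(),"hubtop",onz(c,[(247/4+199.6,175/4+84.6)],177).round())
E
```

```text
[0.13  0.693 1.346 0.024 1.102 2.554] [ 0.002 -0.     0.     0.001 -0.001  0.001] [641.2 126.4  64.6] [-3.129  0.018 -0.863] [-1.  -3.4 -2.1] [-0.5   0.23  0.13]
[0.131 0.693 1.346 0.024 1.103 2.554] [ 0.002 -0.002 -0.     0.001  0.    -0.   ] [641.1 126.4  64.6] [-3.129  0.018 -0.863] [-1.7 -3.5 -1.6] [-0.6   0.27  0.08]
[  2.1 -73.2 -34.2   0.9  -0.4   0.1]
[[ 747.  173.  122.]
 [ 746.   92.  122.]
 [ 743.  -75.  122.]
 [ 742. -156.  122.]
 [ 910.    6.  122.]
 [ 828.    7.  122.]]
89.0
-91.0
-0.8
89.0
[[ 850.  123.  107.]
 [ 846. -108.  107.]] hubtop [[744.   7. 177.]]
```

play_rows([
  [[0,0,0,-0.1],[0,0,0,-0.2],[0,0,0,-0.3],[0,0,0,-0.3]],
])

```text
clock: 10.88
tool_pos: [641.4, 127.1, 65.2]
tcp_rot: [-3.123, 0.013, -0.564]
wrist_force: [-0.1, 0.3, -0.2]
finger_gap: 0.424
gripper_force: 0.0
```

```bash
cat > bay.py <<'E'
from h import *
s=readout.read_state();print(s["joints"].round(3),s["wrist_force"].round(1),s["tool_pos"].round(1),s["tcp_rot"].round(3),np.degrees(np.arctan2(s["tool_pos"][1]-8,s["tool_pos"][0]-745)))
t=eyes.get_image("top");c=cam("top")
# black caps near predicted ring positions
g=t.max(2); m=(g<45).astype(np.uint8); n,l,st,ce=cv2.connectedComponentsWithStats(m)
for i in range(1,n):
    if 8<st[i,4]<120:
        P=onz(c,[ce[i]],122)[0]; d=P[:2]-[745,8]
        r=np.hypot(*d)
        if 60<r<200: print(ce[i].round(1),st[i,4],r.round(1),"ang",np.degrees(np.arctan2(d[1],d[0])).round(1))
E
python3 bay.py
```

```text
[0.131 0.692 1.345 0.025 1.102 2.255] [-0.1  0.3 -0.2] [641.4 127.1  65.2] [-3.123  0.013 -0.564] 131.0107314959368
[261.  91.] 45 164.7 ang -0.7
[261.1 110.9] 22 83.0 ang -0.8
[220.1 131.5] 45 165.3 ang 89.4
[240.4 131.2] 19 83.6 ang 88.9
[281.9 131.2] 23 83.6 ang -90.8
[302.  131.2] 48 164.3 ang -90.9
[230.2 139.1] 23 128.4 ang 103.3
[244.4 146.6] 18 91.2 ang 131.9
[215.4 141.5] 14 188.4 ang 101.8
```

play_rows([
  [[0.06,-0.2,0,0],[0.11,-0.4,0,0],[0.17,-0.6,0,0],[0.22,-0.8,0,0],[0.27,-1.0,0,0],[0.32,-1.16,0,0],[0.32,-1.16,0,0],[0.32,-1.16,0,0]],
])

```text
clock: 11.92
tool_pos: [650.0, 135.0, 65.0]
tcp_rot: [-3.124, 0.013, -0.563]
wrist_force: [-0.3, -0.3, 0.2]
finger_gap: 0.422
gripper_force: 0.0
```

```bash
python3 bay.py
```

```text
[0.141 0.713 1.309 0.025 1.118 2.265] [-0.3 -0.3  0.2] [650. 135.  65.] [-3.124  0.013 -0.563] 126.78884934123302
[263.  91.] 45 164.8 ang -3.5
[291.4 109. ] 10 152.0 ang -54.3
[262.1 110.9] 22 83.1 ang -3.5
[220.2 129.6] 48 164.9 ang 86.6
[240.3 130.9] 23 84.0 ang 88.0
[281.9 132.3] 22 83.5 ang -93.9
[302.  133.2] 48 164.5 ang -93.8
[221.5 137.5] 12 161.4 ang 98.1
[242. 143.] 20 90.4 ang 121.0
```

play_rows([
  [[0.06,-0.2,0,0],[0.11,-0.4,0,0],[0.14,-0.5,0,0],[0.14,-0.5,0,0],[0.14,-0.5,0,0],[0.14,-0.5,0,0]],
])

```text
clock: 12.72
tool_pos: [653.8, 138.3, 65.0]
tcp_rot: [-3.124, 0.014, -0.563]
wrist_force: [0.6, -0.8, 0.5]
finger_gap: 0.422
gripper_force: 0.0
```

```bash
python3 bay.py
```

```text
[0.146 0.722 1.294 0.024 1.125 2.269] [ 0.6 -0.8  0.5] [653.8 138.3  65. ] [-3.124  0.014 -0.563] 124.99162762555191
[265.  91.] 45 165.4 ang -6.3
[263. 111.] 21 83.0 ang -6.1
[291.7 110.2] 9 149.9 ang -56.1
[220.3 128. ] 47 165.1 ang 84.3
[240.2 131.5] 31 84.4 ang 89.6
[281.9 133.1] 22 83.9 ang -96.0
[301.9 134.9] 49 164.5 ang -96.1
[241.6 145.9] 14 98.4 ang 126.2
```

The last step turned the table further than the tool pushed, so the detent pulled it in. Back off, lift and verify.

play_rows([
  [[-0.06,0.2,0,0],[-0.06,0.2,-3,0],[-0.06,0.2,-7,0],[-0.06,0.2,-12,0],[-0.06,0.2,-17,-0.15],[-0.06,0.2,-22,-0.3],[-0.06,0.2,-25,-0.45]],
])

```text
clock: 13.65
tool_pos: [652.8, 131.4, 318.0]
tcp_rot: [-3.119, 0.002, -0.108]
wrist_force: [-0.5, 0.1, -0.5]
finger_gap: 0.426
gripper_force: 0.0
```

play_rows([
  [[-3,3,0,-0.1],[-8,7,0,-0.25],[-12,12,0,-0.4],[-16,16,0,-0.55],[-16,20,0,-0.7],[-16,22,0,-0.85],[-16,22,0,-0.85]],
], jaw=1)

```text
clock: 14.52
tool_pos: [468.6, -69.9, 311.0]
tcp_rot: [-3.124, -0.013, 0.734]
wrist_force: [-0.3, -0.7, -0.4]
finger_gap: 1.003
gripper_force: 0.0
```

```bash
python3 bay.py; python3 - <<'E'
from h import *
t=eyes.get_image("top");np.save("top4.npy",t);c=cam("top")
# fit apron edges: dark-grey mask of apron
g=t[180:220,230:285].astype(int).mean(2);m=((g<85)).astype(np.uint8)
n,l,st,ce=cv2.connectedComponentsWithStats(m)
i=1+np.argmax(st[1:,4]);print(st[i])
for r in range(195,222-0):
    pass
ys=[];
for u in range(238+3,272):
    col=t[185:222,u].astype(float).mean(1); k=np.argmax(np.diff(col)); 
    ys.append((u,185+k+.5,np.diff(col)[k]))
ys=np.array(ys);print(ys[::4].round(1))
E
```

```text
[-0.236  0.078  1.599  0.021  1.471  0.598] [-0.3 -0.7 -0.4] [468.6 -69.9 311. ] [-3.124 -0.013  0.734] -164.25508087237426
[265.   91.1] 46 165.0 ang -6.3
[263. 111.] 21 83.0 ang -6.1
[291.5 110. ] 11 150.1 ang -55.7
[220.3 127.9] 45 165.2 ang 84.2
[240.7 129.5] 22 82.5 ang 84.0
[281.9 133.1] 22 83.9 ang -96.0
[302.1 135. ] 46 165.3 ang -96.2
[   4    0   51   40 1274]
[[241.  210.5  35.3]
 [245.  210.5  33. ]
 [249.  211.5  31.3]
 [253.  211.5  30.3]
 [257.  211.5  30.3]
 [261.  212.5  31.3]
 [265.  212.5  30. ]
 [269.  196.5   5.7]]
```

The table stays home after release: the bays sit at about -6.1° and the apron normal at about -5.8°. Now the pack.

```bash
cat >> h.py <<'E'
from scipy.spatial.transform import Rotation as Ro
def delta(x,y,z,yaw):
    s=readout.read_state(); p=np.array(s["tool_pos"]); r=s["tcp_rot"]
    d=Ro.from_euler("xyz",r).as_matrix().T@(np.array([x,y,z])-p)
    print("at",p.round(1),r.round(3),"-> cm",(d/10).round(2).tolist(),"turn",round((r[2]-yaw+np.pi)%(2*np.pi)-np.pi,3))
E
python3 -c "
from h import *
delta(500,-335,230,2.37)"
```

```text
at [468.9 -68.7 310.9] [-3.124 -0.013  0.733] -> cm [-15.62, 22.0, 7.5] turn -1.637
```

play_rows([
  [[-2,3,0,-0.18],[-4,6,0,-0.36],[-6.5,9,0,-0.54],[-9,12.5,0,-0.72],[-11.5,16,0,-0.9],[-13.5,19,2,-1.08],[-15,21,5,-1.26],[-15.6,22,7.5,-1.44]],
])

```text
clock: 15.62
tool_pos: [501.4, -335.2, 228.3]
tcp_rot: [3.131, -0.02, 2.18]
wrist_force: [0.6, 0.4, -0.2]
finger_gap: 0.999
gripper_force: 0.0
```

play_rows([
  [[0,0,0,-0.18],[0,0,0,-0.2],[0,0,0,-0.2]],
])

```text
clock: 16.0
tool_pos: [501.5, -334.5, 230.3]
tcp_rot: [3.127, -0.016, 2.373]
wrist_force: [0.8, -0.1, 0.9]
finger_gap: 0.999
gripper_force: 0.0
```

```bash
python3 - <<'E'
from h import *
import pickle
c=cam("wrist");im=eyes.get_image("wrist");np.save("w4.npy",im);pickle.dump(c,open("w4.pkl","wb"))
save("w4.png",im,1.5);delta(500,-335,230,2.37);print(proj(c,[[497,-332,70]])*1.5,ray(c,[[256,192]])[0])
E
```

```text
at [ 501.4 -334.6  230.4] [ 3.127 -0.016  2.373] -> cm [0.07, -0.12, 0.04] turn 0.003
[[377.5725393  256.96622329]] [ 442.97155066 -280.22988698  374.04993898]
```

View pics/w4.png

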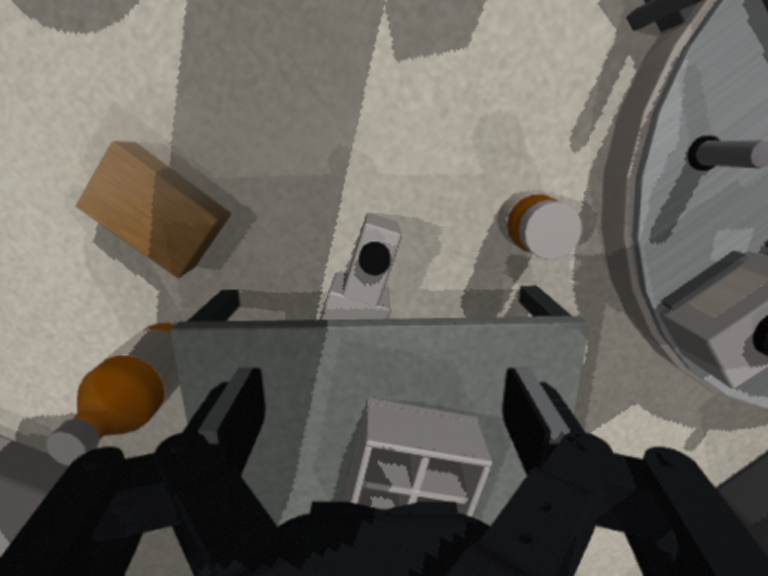

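The wrist view shows the nose at about (380,255), turned about 12° clockwise relative to the riser, with its cap at (375,258). The riser's front edge is at row 322, and the jar (553,228) and bottle (105,395) are clear. I'll get the axis from the nose's edges.

```bash
python3 - <<'E'
from h import *
import pickle
im=np.load("w4.npy").astype(int);c=pickle.load(open("w4.pkl","rb"))
nb=(im[:,:,0]-im[:,:,2])
for v in range(140,214,4): print(v," ".join("%d/%d"%(im[v,u].mean(),nb[v,u]) for u in range(214,276,2)))
g=im.max(2);m=(g<45).astype(np.uint8);m[:155]=0;m[190:]=0;m[:,:235]=0;m[:,265:]=0
n,l,st,ce=cv2.connectedComponentsWithStats(m);print(st[1:],ce[1:])
E
```

```text
140 104/11 105/12 108/10 107/11 106/12 104/11 145/16 156/16 157/17 156/18 151/17 156/16 161/18 161/18 163/18 164/17 160/17 160/17 160/16 156/17 156/17 157/17 160/17 154/17 152/17 153/18 151/16 153/17 152/17 153/17 153/17
144 105/12 105/12 106/11 105/12 104/10 104/12 158/16 165/15 163/16 158/17 153/17 151/16 153/17 156/17 154/17 102/5 114/6 115/6 115/6 116/8 122/9 129/14 132/15 133/14 134/15 132/14 132/15 133/15 140/16 145/15 153/17
148 102/11 100/11 103/11 104/11 102/10 118/13 152/17 153/16 156/17 159/18 157/17 156/17 154/17 155/16 103/9 110/5 118/6 116/5 115/6 116/6 115/6 115/6 115/6 115/5 115/6 117/8 135/15 134/15 131/15 133/15 135/14
152 100/11 99/12 101/12 104/11 110/12 155/17 158/19 157/17 154/17 158/16 158/17 157/17 151/17 111/12 107/5 148/7 152/7 147/8 150/7 156/8 154/8 137/7 121/6 116/6 115/5 115/5 118/10 132/14 130/14 134/15 137/15
156 104/11 103/12 104/10 106/11 150/17 158/18 157/17 155/17 151/15 151/16 150/17 154/16 156/16 87/6 133/7 142/7 142/8 142/8 142/6 141/6 144/7 151/7 151/8 152/7 153/8 154/8 141/8 133/15 134/15 132/14 129/16
160 104/11 104/11 99/12 104/12 152/16 157
[... 2081 characters left out ...]
15/6 117/5 129/14 128/14 131/15 134/14 136/15 131/15 131/15 138/14
204 126/14 92/7 137/7 140/7 140/6 138/6 139/7 139/8 140/7 140/8 138/8 139/7 139/7 139/6 139/6 138/7 138/7 136/7 132/7 151/7 141/7 126/6 116/6 126/13 137/15 138/15 138/15 135/15 135/15 137/14 138/15
208 77/8 83/5 119/7 119/5 118/6 118/6 118/6 118/7 117/6 117/6 118/6 119/6 119/6 118/5 119/6 118/6 118/5 118/6 118/6 119/6 119/6 119/6 112/6 113/11 130/14 132/14 134/16 133/15 137/15 137/15 132/15
212 90/5 112/6 114/6 115/6 115/6 114/6 114/6 114/6 115/6 115/6 115/5 115/5 107/5 106/4 106/4 105/5 106/6 106/4 106/5 107/4 106/4 97/4 87/3 101/9 102/8 104/8 106/8 108/8 109/7 107/8 95/5
[[239 162  21  21 352]] [[249.38920455 172.03693182]]
```

```bash
python3 - <<'E'
from h import *
import pickle
c=pickle.load(open("w4.pkl","rb"))
L=onz(c,[(240.6,156),(229,192)],60);R=onz(c,[(267.3,156),(254,192)],60);F=onz(c,[(243,151.3),(267.5,156.3)],60);cap=onz(c,[(249.4,172)],70)[0]
a=[np.degrees(np.arctan2(*(x[0]-x[1])[[1,0]])) for x in(L,R)];d=F[1]-F[0];print(a,"end normal",np.degrees(np.arctan2(d[1],d[0]))-90,np.degrees(np.arctan2(d[1],d[0]))+90,"F",F.round(1),np.linalg.norm(d))
print("L",L.round(1),"R",R.round(1),"capz70",cap.round(1))
ang=np.radians(np.mean(a));n=np.array([np.cos(ang),np.sin(ang)]);t=np.array([-n[1],n[0]])
print("width",(R-L)[:,:2]@t)
mid=((L+R)/2).mean(0)[:2];print("mid lateral vs cap",(mid-cap[:2])@t)
nose=F.mean(0)[:2];nose=nose+t*((mid-nose)@t);print("nose end",nose,"cap dist from nose",(nose-cap[:2])@n)
e=onz(c,[(125,214.8),(385,212.8)],101);print("rack edge",e.round(1));ed=e[1]-e[0];nn=np.array([-ed[1],ed[0]])/np.linalg.norm(ed[:2]);print("nose protrusion",(nose-e[0][:2])@nn,"rack normal",np.degrees(np.arctan2(nn[1],nn[0])))
g=nose-16*n;print("grasp",g);delta(g[0],g[1],32,ang)
print("yaw",ang)
E
```

```text
[np.float64(117.46045713044892), np.float64(116.50398309638383)] end normal -55.81922305798 124.18077694202 F [[ 475.4 -324.6   60. ]
 [ 498.7 -308.8   60. ]] 28.170798394042098
L [[ 477.3 -330.3   60. ]
 [ 498.  -370.2   60. ]] R [[ 498.3 -308.7   60. ]
 [ 518.5 -349.2   60. ]] capz70 [ 495.8 -334.4   70. ]
width [-28.50864262 -27.75592929]
mid lateral vs cap 0.32550553162231033
nose end [ 486.53067243 -316.96151284] cap dist from nose 19.72391741922935
rack edge [[ 431.9 -454.9  101. ]
 [ 622.9 -256.6  101. ]]
nose protrusion 56.34654051890776 rack normal 136.09765514034422
grasp [ 493.79009615 -331.21987064]
at [ 501.4 -334.6  230.4] [ 3.127 -0.016  2.373] -> cm [0.46, -0.57, 19.84] turn 0.332
yaw 2.04172490727185
```

play_rows([
  [[0.2,-0.3,4,0.1],[0.46,-0.57,8,0.2],[0.46,-0.57,12,0.303],[0.46,-0.57,16,0.303],[0.46,-0.57,18.5,0.303],[0.46,-0.57,19.84,0.303],[0.46,-0.57,19.84,0.303]],
], jaw=0.2)

```text
clock: 16.92
tool_pos: [493.3, -331.4, 31.5]
tcp_rot: [3.133, -0.021, 2.073]
wrist_force: [0.2, -1.0, 0.6]
finger_gap: 0.598
gripper_force: 0.0
```

```bash
python3 -c "
from h import *
delta(494.2,-331,32,2.07);print(readout.read_state()['wrist_force'])"
```

```text
at [ 493.3 -331.4   31.5] [ 3.133 -0.021  2.073] -> cm [-0.0, 0.1, -0.05] turn 0.003
[ 0.19628521 -0.97996972  0.56670429]
```

play_rows([
  [[0,0,0,0],[0,0,0,0],[0,0,0,0],[0,0,0,0],[0,0,-0.3,0],[0,0,-0.5,0],[0,0,-0.5,0]],
], jaw=-1, force=70)

```text
clock: 17.8
tool_pos: [493.3, -331.7, 36.7]
tcp_rot: [3.133, -0.02, 2.074]
wrist_force: [-0.6, -0.2, -2.7]
finger_gap: 0.341
gripper_force: 69.0
```

play_rows([
  [[0.5,0,0,0],[2,0,0,0],[4,0,0,0],[6,0,0,0],[8,0,0,0],[10,0,0,0],[11.3,0,0,0],[11.5,0,0,0]],
])

```text
clock: 18.8
tool_pos: [437.8, -230.6, 39.1]
tcp_rot: [3.133, -0.02, 2.074]
wrist_force: [0.7, 0.1, -2.3]
finger_gap: 0.336
gripper_force: 69.1
```

```bash
python3 - <<'E'
from h import *
s=readout.read_state();print(s["wrist_torque"],s["tool_pos"],s["tcp_rot"])
t=eyes.get_image("top");np.save("top5.npy",t)
c=cam("top");print(proj(c,[[431,-216,60],[503,-348,60]]))
a=t[170:240,270:370];w=eyes.get_image("wrist");np.save("w5.npy",w)
A=cv2.resize(a,(560,392),interpolation=cv2.INTER_CUBIC);B=cv2.resize(eyes.get_image("side")[90:230,180:380],(240,168))
g=t.max(2);
E
```

```text
[0.10525535 0.0752012  0.02782071] [ 437.76331456 -230.56351029   39.06339648] [ 3.13295522 -0.02027656  2.07419635]
[[316.33750226 208.69320525]
 [347.80120864 190.88037052]]
```

Lifted whole (−2.3 N) and clear of the riser. Set it down and regrip at the body.

play_rows([
  [[0,0,0.4,0],[0,0,0.75,0],[0,0,0.75,0]],
])

```text
clock: 19.32
tool_pos: [438.1, -231.1, 33.1]
tcp_rot: [3.133, -0.02, 2.074]
wrist_force: [-11.7, 8.0, 30.1]
finger_gap: 0.339
gripper_force: 73.5
```

play_rows([
  [[0,0,0,0],[0,0,0,0],[0,0,0,0],[0,0,-3,0],[0,0,-7,0],[-3,0,-8,0],[-7,0,-8,0],[-8.9,0,-8,0]],
], jaw=1)

```text
clock: 20.32
tool_pos: [481.5, -312.0, 109.5]
tcp_rot: [3.133, -0.02, 2.073]
wrist_force: [0.0, 0.3, -1.0]
finger_gap: 0.996
gripper_force: 0.0
```

```bash
python3 - <<'E'
from h import *
import pickle
c=cam("wrist");im=eyes.get_image("wrist");np.save("w6.npy",im);pickle.dump(c,open("w6.pkl","wb"))
s=readout.read_state();print(s["tool_pos"],s["tcp_rot"])
g=im.max(2);m=(g<45).astype(np.uint8);n,l,st,ce=cv2.connectedComponentsWithStats(m)
for i in range(1,n):
    if 80<st[i,4]<3000: print(st[i],ce[i].round(1),onz(c,[ce[i]],70).round(1))
n=np.array([-.484,.875,0]);p0=np.array([437.8,-230.6,0])
print("expect nose cap",p0-n*4,proj(c,[p0-n*4+[0,0,70]]))
E
```

```text
[ 481.90083943 -313.04491792  109.30199277] [ 3.13283408 -0.01957438  2.07264194]
[248  70  21   6  82] [257.9  72.3] [[ 436.9 -225.9   70. ]]
[ 232  186   47   48 1800] [255.1 209.6] [[ 478.5 -305.1   70. ]]
[ 401  214   72   51 1605] [432.6 239.7] [[ 606.6 -263.2   70. ]]
[100 229  26  67 538] [112.7 260. ] [[ 404.2 -392.1   70. ]]
[309 299  25  15 251] [320.7 306. ] [[ 564.2 -352.5   70. ]]
expect nose cap [ 439.736 -234.1      0.   ] [[255.43047663  86.99552098]]
```

```bash
python3 -c "
from h import *
im=np.load('w6.npy');import pickle;c=pickle.load(open('w6.pkl','rb'))
print([(v,im[v,250:266:5].mean(1 if 0 else (0,1)).round().tolist() if 0 else im[v,258].tolist()) for v in range(60,110,4)])
delta(478.5,-305.1,21,2.072)"
```

```text
[(60, [148, 143, 141]), (64, [143, 138, 136]), (68, [94, 91, 89]), (72, [41, 39, 38]), (76, [47, 46, 43]), (80, [55, 53, 51]), (84, [60, 58, 55]), (88, [63, 61, 57]), (92, [62, 60, 57]), (96, [59, 57, 53]), (100, [54, 52, 49]), (104, [48, 46, 44]), (108, [66, 64, 63])]
at [ 481.9 -313.   109.3] [ 3.133 -0.02   2.073] -> cm [0.69, 0.01, 8.85] turn 0.001
```

play_rows([
  [[0.5,0,1,0],[0.7,0,3.5,0],[0.7,0,6,0],[0.7,0,8,0],[0.7,0,8.85,0],[0.7,0,8.85,0]],
])

```text
clock: 21.12
tool_pos: [477.0, -301.8, 21.0]
tcp_rot: [3.133, -0.021, 2.074]
wrist_force: [0.3, -0.5, 0.8]
finger_gap: 1.002
gripper_force: 0.0
```

play_rows([
  [[0,0,0,0],[0,0,0,0],[0,0,0,0],[0,0,0,0],[0,0,-1,0],[0,0,-4,0],[0,0,-9,0],[0,0,-13,0]],
], jaw=-1, force=60)

```text
clock: 22.12
tool_pos: [477.6, -305.4, 153.7]
tcp_rot: [3.133, -0.019, 2.074]
wrist_force: [-0.3, 0.4, -2.0]
finger_gap: 0.598
gripper_force: 63.2
```

```bash
python3 - <<'E'
from h import *
import pickle
s=readout.read_state();print(s["finger_gap"],s["wrist_force"],s["wrist_torque"])
c=cam("wrist");im=eyes.get_image("wrist");np.save("w7.npy",im);pickle.dump(c,open("w7.pkl","wb"))
save("w7.png",im,1.5)
delta(540,-20,190,-.105)
E
```

```text
0.598288695025753 [-0.31564814  0.44059197 -1.99506536] [-0.0489906  -0.01428487 -0.01926025]
at [ 479.1 -306.5  159. ] [ 3.13  -0.013  2.074] -> cm [22.21, 19.18, -2.59] turn 2.179
```

View pics/w7.png

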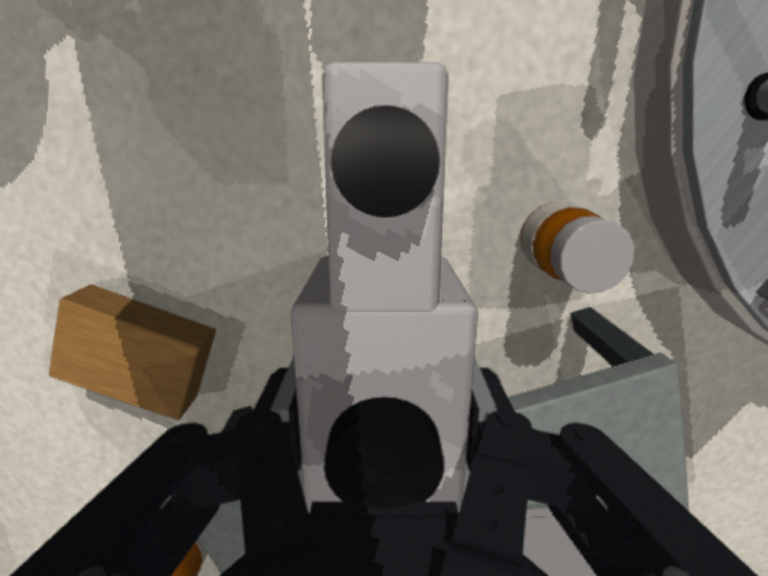

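The pack is held upright and straight, with its nose edge at row 65, columns 327–446. I'll measure it in the tool frame.

```bash
python3 - <<'E'
from h import *
c=cam("wrist");s=readout.read_state();im=eyes.get_image("wrist").astype(int);np.save("w8.npy",im)
R=Ro.from_euler("xyz",s["tcp_rot"]).as_matrix();p=s["tool_pos"];print(p,s["tcp_rot"])
zt=p[2]+39
for u in (228,240,256,270,285): print(u,[int(im[v,u].mean()) for v in range(36,52)])
for v in (60,100,130,170,190): print(v,[int(im[v,x].mean()) for x in range(210,232)],[int(im[v,x].mean()) for x in range(286,304)])
for v,l,r in((43,218.5,297.5),(60,0,0)):
    pass
q=onz(c,[(218.5,43),(297.5,43),(256,41),(256,43),(256,107)],zt);print(((q-p)@R).round(1))
E
```

```text
[ 479.11818651 -306.51748212  158.96509157] [ 3.12961116 -0.01290792  2.07371401]
228 [130, 128, 128, 127, 129, 147, 170, 178, 178, 177, 177, 176, 174, 171, 165, 164]
240 [127, 125, 125, 125, 128, 147, 171, 179, 178, 178, 177, 176, 174, 166, 164, 164]
256 [128, 129, 130, 131, 134, 149, 172, 179, 179, 177, 176, 176, 175, 174, 173, 165]
270 [128, 128, 129, 129, 131, 146, 170, 178, 178, 177, 176, 176, 175, 174, 174, 174]
285 [189, 191, 193, 193, 190, 172, 170, 177, 177, 177, 176, 175, 174, 174, 175, 174]
60 [183, 183, 183, 180, 159, 122, 121, 139, 145, 150, 154, 159, 162, 164, 164, 164, 164, 164, 164, 164, 164, 163] [174, 174, 173, 174, 174, 171, 165, 158, 151, 144, 136, 120, 145, 183, 196, 196, 193, 191]
100 [124, 129, 161, 173, 176, 173, 132, 109, 128, 138, 137, 97, 67, 60, 60, 59, 59, 58, 57, 57, 57, 57] [47, 47, 47, 46, 47, 57, 94, 131, 132, 125, 129, 164, 181, 182, 183, 184, 187, 186]
130 [128, 127, 129, 160, 177, 183, 178, 122, 99, 102, 104, 105, 106, 107, 110, 111, 115, 106, 73, 39, 28, 26] [87, 97, 114, 144, 148, 149, 146, 139, 124, 126, 185, 192, 192, 192, 190, 188, 187, 184]
170 [115, 115, 116, 117, 117, 117, 113, 105, 111, 92, 101, 103, 104, 114, 152, 160, 160, 159, 160, 160, 160, 160] [159, 157, 150, 143, 135, 128, 118, 105, 143, 172, 174, 172, 171, 171, 174, 177, 177, 177]
190 [66, 66, 66, 67, 65, 66, 65, 66, 66, 73, 91, 102, 103, 104, 113, 153, 159, 159, 159, 159, 160, 159] [158, 152, 143, 137, 129, 120, 100, 116, 131, 133, 133, 133, 133, 133, 133, 133, 132, 132]
[[ 99.5 -11.9 -37.9]
 [ 99.6  14.8 -37.5]
 [100.1   0.7 -37.7]
 [ 99.5   0.7 -37.7]
 [ 78.5   0.7 -38. ]]
```

play_rows([
  [[0,0,-2,0.1],[1,1,-4,0.25],[3,3.5,-5,0.42],[5,6,-5,0.6],[7.5,9,-5,0.78],[10,12,-5,0.96],[12,14.5,-4.5,1.14],[13.5,16.5,-4,1.3]],
])

```text
clock: 23.22
tool_pos: [557.3, -107.1, 194.7]
tcp_rot: [-3.123, -0.013, 0.769]
wrist_force: [-0.1, -0.6, -2.7]
finger_gap: 0.597
gripper_force: 63.1
```

```bash
python3 -c "
from h import *
eyes.get_image('side');delta(574.5,-64.6,200,-.105)"
```

```text
at [ 557.8 -105.   194. ] [-3.122 -0.013  0.761] -> cm [4.0, -1.79, -0.51] turn 0.866
```

play_rows([
  [[1,-0.4,-0.2,0.15],[2,-0.8,-0.4,0.32],[3,-1.3,-0.5,0.5],[4,-1.8,-0.5,0.68],[4,-1.8,-0.5,0.82],[4,-1.8,-0.5,0.866],[4,-1.8,-0.5,0.866]],
])

```text
clock: 24.15
tool_pos: [573.0, -67.8, 200.7]
tcp_rot: [-3.12, 0.005, -0.092]
wrist_force: [0.6, -0.6, -2.4]
finger_gap: 0.598
gripper_force: 63.1
```

```bash
python3 - <<'E'
from h import *
import pickle
eyes.get_image("wrist")
s=readout.read_state();c=cam("wrist");im=eyes.get_image("wrist");np.save("w9.npy",im);pickle.dump((c,s),open("w9.pkl","wb"))
print(s["tool_pos"],s["tcp_rot"])
a=np.radians(174);n=np.array([np.cos(a),np.sin(a)]);t=np.array([-n[1],n[0]]) 
ls=cv2.createLineSegmentDetector().detect(cv2.cvtColor(im,cv2.COLOR_RGB2GRAY))[0][:,0]
for l in ls:
    P=onz(c,l.reshape(2,2),66)[:,:2]; d=P[1]-P[0];L=np.linalg.norm(d)
    if L<25: continue
    an=np.degrees(np.arctan2(d[1],d[0]))%180
    if abs(an-174)<8:
        r=(P-[745,8])@n; q=(P-[745,8])@t
        if max(abs(q))<70 and min(r)>40 and max(r)<230: print(l.round(1),"len",L.round(),"ang",an.round(1),"r",r.round(),"lat",q.round(1))
h=[[745+170*np.cos(x),8+170*np.sin(x),107] for x in np.radians([129,219])];print(proj(c,h).round(1))
E
```

```text
[573.04197108 -67.82594155 200.81454439] [-3.11989185  0.00513103 -0.09094105]
[221.6 121.9 221.   91.9] len 28.0 ang 173.8 r [105.  78.] lat [56.7 56.8]
[218.4 171.9 219.8 201.9] len 33.0 ang 174.9 r [155. 188.] lat [52.3 52.8]
[203.4 148.1 205.  185.7] len 39.0 ang 173.9 r [131. 170.] lat [37.9 37.9]
[143.8 211.8 135.7 148.9] len 69.0 ang 174.3 r [202. 133.] lat [-30.7 -31.1]
[144.1 146.9 150.4 203.2] len 61.0 ang 174.0 r [131. 191.] lat [-22.2 -22.3]
[216.5 139.5 218.9 168.2] len 29.0 ang 177.2 r [122. 151.] lat [51.3 52.9]
[197.7 193.1 198.1 169.3] len 26.0 ang 170.0 r [179. 153.] lat [29.7 31.6]
[189.5  81.9 191.2 120.6] len 35.0 ang 173.5 r [ 69. 104.] lat [27.5 27.2]
[217.6 110.6 217.6 139.4] len 27.0 ang 172.5 r [ 95. 122.] lat [53.1 52.4]
[182.8 121.9 180.3  80.6] len 38.0 ang 174.0 r [106.  68.] lat [18.8 18.8]
[148.3  81.9 151.6 119.4] len 35.0 ang 173.8 r [ 69. 104.] lat [-11.7 -11.8]
[187.6 120.7 185.5  81.9] len 36.0 ang 173.9 r [104.  69.] lat [23.7 23.7]
[216.1  71.9 217.  109.4] len 34.0 ang 173.9 r [60. 94.] lat [52.6 52.6]
[[ 18.5 142.8]
 [290.8 145.9]]
```

The rails confirm the bay at 174.0°, laterally centred within 1 mm of my estimate, which is the same bias as the pack shows in this camera. Next I work out the final approach, including the tool's small tilt.

```bash
cat > app.py <<'E'
from h import *
import sys
r0,clear=float(sys.argv[1]),float(sys.argv[2])
Rg=Ro.from_euler("xyz",[3.133,-.021,2.074]).as_matrix()
n0=np.array([np.cos(2.074),np.sin(2.074),0]);t0=np.array([n0[1],-n0[0],0])
pts=np.array([[101.5*n0],[-48.5*n0],[101.5*n0+15*t0],[101.5*n0-15*t0],[-48.5*n0+26*t0],[-48.5*n0-26*t0]])[:,0]-[0,0,21]
q=pts@Rg   # pack points in tool frame
s=readout.read_state();r=s["tcp_rot"].copy();r[2]=-.105
w=q@Ro.from_euler("xyz",r).as_matrix().T
a=np.radians(174);n=np.array([np.cos(a),np.sin(a)])
nose=np.array([745,8])+r0*n
xy=nose-w[0,:2]; z=52+clear-w[:,2].min()
print("rel heights",(w[:,2]-w[:,2].min()).round(1),"tail lateral off",((w[1,:2]-w[0,:2])@[-n[1],n[0]]).round(2))
delta(xy[0],xy[1],z,-.105);print("target",xy,z, s["wrist_force"])
E
python3 app.py 64 60
```

```text
rel heights [0.5 4.3 0.  0.9 3.6 5.1] tail lateral off 0.05
at [573.1 -67.8 200.9] [-3.12   0.005 -0.091] -> cm [-0.03, -9.13, 6.68] turn 0.014
target [580.91176765  24.57013978] 136.0695868702249 [ 0.56910214  0.18402977 -2.7647251 ]
```

play_rows([
  [[0,-2,0,0.014],[0,-4.5,0,0.014],[0,-7,0,0.014],[0,-9.1,0,0.014],[0,-9.1,1.5,0.014],[0,-9.1,4,0.014],[0,-9.1,6.5,0.014],[0,-9.1,6.5,0.014]],
])

```text
clock: 25.25
tool_pos: [580.4, 23.8, 135.9]
tcp_rot: [-3.12, 0.009, -0.107]
wrist_force: [0.5, -0.3, -1.7]
finger_gap: 0.6
gripper_force: 63.2
```

```bash
python3 app.py 64 18
```

```text
rel heights [0.4 4.9 0.  0.9 4.2 5.7] tail lateral off 0.05
at [580.4  23.8 135.9] [-3.12   0.009 -0.107] -> cm [0.08, 0.0, 4.15] turn -0.002
target [581.00658133  24.57419801] 94.45852791775457 [ 0.53724456 -0.28980026 -1.74971833]
```

play_rows([
  [[0.08,0,1.5,0],[0.08,0,3.5,0],[0.08,0,4.2,0],[0.08,0,4.7,0],[0.08,0,5.2,0],[0.08,0,5.6,0],[0.08,0,5.6,0]],
])

```text
clock: 26.12
tool_pos: [582.2, 25.4, 82.2]
tcp_rot: [-3.12, 0.005, -0.106]
wrist_force: [-0.6, 0.4, -2.3]
finger_gap: 0.606
gripper_force: 63.4
```

```bash
python3 app.py 64 0
```

```text
rel heights [0.5 4.3 0.  0.9 3.5 5.1] tail lateral off 0.05
at [582.2  25.4  82.2] [-3.12   0.005 -0.106] -> cm [-0.12, 0.11, 0.61] turn -0.001
target [580.90645921  24.57453519] 76.04268279160601 [-0.55573706  0.44569413 -2.32057208]
```

play_rows([
  [[-0.05,0.05,0.2,0],[-0.1,0.1,0.4,0],[-0.1,0.1,0.6,0],[-0.1,0.1,0.6,0]],
])

```text
clock: 26.62
tool_pos: [581.3, 24.6, 76.6]
tcp_rot: [-3.12, 0.004, -0.106]
wrist_force: [-2.2, 0.6, 1.3]
finger_gap: 0.604
gripper_force: 63.9
```

play_rows([
  [[0,0,0,0],[0,0,0.1,0],[0,0,0.2,0],[0,0,0.2,0]],
], force=20)

```text
clock: 27.12
tool_pos: [581.4, 24.8, 75.0]
tcp_rot: [-3.12, 0.004, -0.106]
wrist_force: [-6.3, -0.2, 8.5]
finger_gap: 0.599
gripper_force: 64.8
```

play_rows([
  [[0.1,0,0,0],[0.2,0,0,0],[0.3,0,0,0],[0.3,0,0,0]],
])

```text
clock: 27.62
tool_pos: [584.4, 24.5, 75.0]
tcp_rot: [-3.12, 0.004, -0.106]
wrist_force: [-7.3, 1.2, 8.8]
finger_gap: 0.6
gripper_force: 64.8
```

play_rows([
  [[0,0,0,0],[0,0,0,0],[0,0,0,0],[0,0,0,0]],
], jaw=0.5)

```text
clock: 28.12
tool_pos: [584.1, 24.4, 74.1]
tcp_rot: [-3.12, 0.005, -0.106]
wrist_force: [-0.6, -0.5, 0.0]
finger_gap: 0.751
gripper_force: 0.0
```

play_rows([
  [[0,0,-2,0],[0,0,-5,0],[-2,0,-10,0],[-4,0,-15,0],[-6,0,-20,0],[-6,8,-20,0],[-6,11,-20,0],[-6,11,-20,0]],
])

```text
clock: 29.12
tool_pos: [512.8, -85.3, 272.1]
tcp_rot: [-3.12, 0.005, -0.11]
wrist_force: [0.4, 0.7, -0.2]
finger_gap: 0.75
gripper_force: 0.0
```

```bash
python3 - <<'E'
from h import *
import pickle
eyes.get_image("wrist")
s=readout.read_state();c=cam("wrist");im=eyes.get_image("wrist");np.save("w10.npy",im)
t=eyes.get_image("top");np.save("top6.npy",t);ct=cam("top")
print(s["tool_pos"],s["tcp_rot"])
a=np.radians(174);n=np.array([np.cos(a),np.sin(a)]);tt=np.array([-n[1],n[0]])
for nm,I,C in(("wrist",im,c),("top",t,ct)):
    m=(I.max(2)<(50 if nm=="wrist" else 45)).astype(np.uint8);k,l,st,ce=cv2.connectedComponentsWithStats(m)
    for i in range(1,k):
        if 8<st[i,4]<2500:
            P=onz(C,[ce[i]],122)[0,:2]-[745,8]
            if np.hypot(*P)<200: print(nm,ce[i].round(1),st[i,2:],"r",(P@n).round(1),"lat",(P@tt).round(1),np.degrees(np.arctan2(P[1],P[0])).round(1))
ls=cv2.createLineSegmentDetector().detect(cv2.cvtColor(im,cv2.COLOR_RGB2GRAY))[0][:,0]
for z in(112,):
  for L in ls:
    P=onz(c,L.reshape(2,2),z)[:,:2]-[745,8];r=P@n;q=P@tt
    if np.linalg.norm(P[1]-P[0])>18 and max(abs(q))<45 and 40<min(r) and max(r)<235: print(L.round(1),"r",r.round(1),"lat",q.round(1))
E
```

```text
[513.0316175  -83.89447886 272.06518075] [-3.11991012  0.00459665 -0.10863178]
wrist [27.1  6.4] [ 50  11 194] r 51.3 lat -107.0 109.6
wrist [150.5  12.3] [10  4 10] r 62.7 lat 15.0 -172.5
wrist [139.2  37.5] [ 28  28 605] r 84.0 lat 1.9 175.3
wrist [169.9  46.3] [ 28  42 794] r 92.5 lat 30.9 -167.5
wrist [70.8 73.6] [ 9  3 17] r 114.4 lat -72.8 141.5
wrist [153.9 128.7] [ 28  28 376] r 170.3 lat 7.0 176.3
wrist [194.4 130.8] [ 4 36 88] r 172.8 lat 49.3 -170.1
top [265.  91.] [ 7  7 45] r -165.4 lat 0.8 -6.3
top [263. 111.] [ 5  5 21] r -83.0 lat 0.1 -6.1
top [291.8 110.2] [ 5  3 11] r -96.4 lat 115.6 -56.2
top [220.4 127.9] [ 8  7 46] r 0.7 lat -164.9 84.2
top [240.6 129.5] [ 5  6 21] r 0.1 lat -82.9 84.1
top [281.9 133.1] [ 5  5 22] r 0.0 lat 83.9 -96.0
top [302. 135.] [ 7  7 45] r 0.7 lat 164.9 -96.2
top [259. 152.] [ 5  5 21] r 84.4 lat -0.9 173.4
top [257.1 172. ] [ 7  7 44] r 165.6 lat -1.3 173.6
[147.  141.6 132.3 132.4] r [185.3 175.2] lat [ -6.1 -21.2]
[130.9 144.5 132.9 161.9] r [188.3 207.8] lat [-24.7 -25.2]
[135.6 163.1 175.6 162.8] r [209.3 209. ] lat [-22.3  23.4]
[152.   13.8 126.9  16.9] r [61.5 63.3] lat [ 12.8 -12.4]
[135.8 109.7 153.8 102.4] r [151.4 144.2] lat [-14.2   6.1]
[176.8 162.  169.4  79.5] r [208.1 122. ] lat [24.8 24.7]
[158.2  79.3 155.2  40.8] r [121.6  85.5] lat [13.1 13.6]
[180.5  33.1 183.1  67. ] r [ 79.3 110.4] lat [39.4 39.7]
[133.2  11.8 114.3   0.8] r [59.1 48.7] lat [ -5.6 -23.3]
```

The top view shows the pack's caps at r 84.4 and 165.6. The fixed packs read 83–84 and 165, so it is seated flush in line with the bay. The detent is still home and the gripper is clear, so I'm handing in.

```bash
python3 -c "
from plant import order
print(order.finish_job())"
```

```text
the job is handed in; nothing more can be done
None
```

I handed the job in at about 29 s of the 72 s allowed: the block is in the bin, the empty bay is home in the detent, and the pack is set down in it between the rails with its nose at the hub (within about 1 mm of the fixed packs' position). One doubt: while I turned the table, the last joint was driven to its limit and read 2.554 against a range of 2.55, which could count as passing it.

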